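Shut one plate warmer, hold the other's lid open

ROBOT

A 6-joint arm with a two-finger parallel gripper is mounted at the origin on the work surface. World frame = base frame: x ahead of the robot, y to its left, z up, the work surface at z = 0. Lengths are in m, angles in rad, forces in N, time in s.
With the tool pointing down it reaches from about 0.35 to 0.85 m from the base axis. Payload 8.1 kg.
Tool frame: the origin (TCP) lies at the very end of the fingers, on their centre line; the grasp point (between the pads) lies 19 mm behind it; z points along the fingers, y is the direction in which the jaws open and shut (so a half turn about z gives the same grasp; the last joint's range is limited). The gripper opens to 93 mm and grips with 3 to 60 N. Pads are 15 mm wide; open, the fingers measure 128 mm over their backs; the gripper's body (75 mm by 188 mm) begins 65 mm behind the grasp point.
Start: joints at [-1.327, 0.13, 1.488, -0, 1.523, -0.085], TCP at [0.194, -0.568, 0.219] pointing down, gripper open.
Joint ranges: [-2.96, 2.96], [-0.89, 2.26], [0.02, 2.5], [-1.34, 4.48], [0, 2.73], [-2.66, 2.66]. Speed limits (rad/s): [2.39, 2.39, 2.79, 3.14, 3.14, 3.14].

INTERFACE

Orientations are given as a rotation vector (axis times angle).
In Python, from plant import robot gives the robot as it stands.
- The arm moves only by the shell command python3 -m pendant 'ROWS' [OPENING] [FORCE]. ROWS is JSON, a list of rows, each an object with "delta_pos": the shift along the tool's x, y, z in m, a list of three; "spin": the turn about the tool's z in rad. In form: [{"delta_pos": [dx, dy, dz], "spin": spin}, ...]. A call has 1 to 10 rows; each row is the pose to reach, as a shift and turn from the pose measured when the call began, along the tool's axes at that moment; what a row does not reach only later rows make up. A row lasts 1/10 s, in which the tool goes at most 50 mm and 8.59 degrees, less where a joint would pass 70% of its speed; a pose out of reach is approached as far as the arm can. A call with a gripper value outside its range is refused whole. OPENING is the closure, from -1 (fully open) to 1 (shut), set as the call begins (- or left out, the last holds). The fingers move at their own pace and stop on an object; FORCE is the grip in N (left out, the last holds). Time passes only in rows, so rows that repeat a pose let the fingers close. It gives the time, the measured TCP pose, the force and the opening at its end, in the units of the state.
- robot.read_state(): the state, without advancing time (a new reading comes with each control period).
- robot.read_camera(name): name is "scene" or "top" or "wrist"; returns a dict with "color" (400x640x3 uint8, blue, green, red), "camera_matrix" (3x3 intrinsics, pixels), "R" (3x3) and "t" (3): a world point X has camera coordinates R X + t. Camera axes: x right, y down, z forward; pixel columns grow to the right and rows downward; lengths in m; the calibration is good to about 2 mm. The wrist camera is an equidistant fisheye: a pixel r from the principal point sees the ray r / f radians off the axis. A picture is of the moment at which its call begins. There is no depth.
- robot.close_job(): hands the job in, once; it reports no verdict.
Trained networks look in the newest picture that a camera, given by its name, has taken for a name from the list of things; names that differ only in an ending like _2 or _b are one class to them, and where a whole thing is asked for, a point or a joint stands for the part that bears it (a point fixed in the world has none). Each returns a list of dicts, best first, with "score" (0 to 1); they miss things now and then, are a little off and sometimes report something else, mostly with a low value. They report only what shows in the picture. A call takes as long as a camera call.
- robot.outline_of(camera, label): "mask" (400x640 bool, what is visible of it).
- robot.mark_of(camera, label): "location" ([x, y, z] in m, in the coordinates of the camera as it stood for that picture, good to about 4 mm: a listed point, or the origin of a listed thing).
The state is a dict: "t": time; "q": joint angles; "dq": joint speeds; "joint_torque": joint torques, N m; "tool_pos": TCP position; "orientation": TCP orientation; "force": force on the tool from outside, world axes, zero at the start; "wrist_torque": the same for the moment, N m; "opening": finger opening in m.
Only numpy, scipy, OpenCV 4.12 (cv2) and the standard library are available. Lean on these libraries where they do the work, as an engineer would, in place of code of your own. Each camera call takes 0.05 s, during which the arm holds its last target.

TASK

Take the blue lid, which stands open, by its handle and lower it gently until it is fully shut; only then lift the amber lid of the other plate warmer to 50 degrees from shut and keep holding it there, steady, with the gripper, for a colleague to look inside: finish while holding it, do not let go. Never have both lids open at once, let neither lid drop shut, and leave the plates and everything else on the bench where they are.

Things in the scene. Friction and masses are not known exactly. Their poses are not given: they have to be found in the camera images.
- blue_warmer: Blue-lidded plate warmer, fixed: white open box 120 (its x) x 170 (y) x 70 mm high with a blue lid hinged along the top of its far wall. Its lid starts open. Origin: centre of its underside; x points level from its front (panel and handle side, towards the robot) to the hinge side, y along the hinge, z up. Stands left or right of the other warmer, turned up to 0.35 rad.
- amber_warmer: Amber-lidded plate warmer, fixed: white open box 120 (its x) x 170 (y) x 70 mm high with a plain amber (orange) lid hinged along the top of its far wall. Its lid starts shut. Origin: centre of its underside; x points level from its front (panel and handle side, towards the robot) to the hinge side, y along the hinge, z up. Stands left or right of the other warmer, turned up to 0.35 rad.
- blue_lid (a joint): Blue lid angle in rad: 0 = shut flat, grows as the lid lifts, stop at 1.8 (leaning back past upright). It starts leaning back open at 1.7 to 1.8, at rest against or settling onto its stop. The hinge is free and does not hold the lid: below about 1.5 rad it falls shut if let go. Lid: 120 x 170 x 6 mm panel, 0.25 to 0.5 kg.
- amber_lid (a joint): Amber lid angle in rad: 0 = shut flat, grows as the lid lifts, stop at 1.8 (leaning back past upright). It starts at 0; 50 degrees is 0.873. The hinge is free and does not hold the lid: below about 1.5 rad it falls shut if let go. Lid: 120 x 170 x 6 mm panel, 0.25 to 0.5 kg.
- blue_handle (a point): Middle of the blue lid's handle: a round black bar, 12 mm diameter, along the hinge direction, on two arms in front of the lid's front edge (92 mm clear between the arms, 39 mm between bar and panel edge). 165 mm from the hinge axis along the panel and 6 mm above the panel's underside; with the lid shut it hangs free in front of the box, 76 mm above the bench.
- amber_handle (a point): Middle of the amber lid's handle: a round black bar, 12 mm diameter, along the hinge direction, on two arms in front of the lid's front edge (92 mm clear between the arms, 39 mm between bar and panel edge). 165 mm from the hinge axis along the panel and 6 mm above the panel's underside; with the lid shut it hangs free in front of the box, 76 mm above the bench.
- blue_hinge (a point): Point on the hinge axis of the blue lid, at the middle of its length, 70.5 mm above the bench; fixed to the warmer, with the warmer's axes.
- amber_hinge (a point): Point on the hinge axis of the amber lid, at the middle of its length, 70.5 mm above the bench; fixed to the warmer, with the warmer's axes.
- blue_plate: Cream microplate 86 x 128 x 14 mm lying loose in the blue-lidded warmer; origin at the centre of its underside. Leave alone.
- amber_plate: The same microplate in the amber-lidded warmer. Leave alone.
- plate_stack: Stack of five cream microplates, 86 x 128 x 72 mm; origin under its centre. Leave alone.
- calculator: Dark pocket calculator 130 x 75 x 15 mm lying flat; origin under its centre. Leave alone.
- spray_bottle: White spray bottle, 72 mm diameter, 183 mm high; origin under its centre. Leave alone.
- tip_box: Clear box of yellow pipette tips with a green deck, 85 x 120 x 68 mm; origin under its centre. Leave alone.
- tube_rack: Blue tube rack 60 x 200 x 70 mm with capped tubes; origin under its centre. Leave alone.
- reagent_bottle: Amber bottle with blue cap, 64 mm diameter, 130 mm high; origin under its centre. Leave alone.

How it is judged:
By the outcome, as a careful person would: the job done as asked, in the order asked, and still so for the second after the job is handed in, while the arm keeps its last pose, push and grip.
It also fails if it takes over 54 s, if anything falls off the work surface, if the arm or the gripper's body presses on something with over 40 N, if the wrist force passes 120 N, or if a joint passes its speed limit or range.

## Working session

There is one attempt and no reset: what is moved stays moved. The work goes in short steps, Python scripts to look and compute and a shell command to move; the robot and the scene stay as the last step left them, time stands still between calls to the robot, and variables do not carry over. Pictures are saved under pics/ and viewed, and the job is handed in when it is done.

```bash
ls; mkdir -p pics
cat > h.py <<'E'
import numpy as np, cv2
from plant import robot
from scipy.spatial.transform import Rotation as Ro
def snap(cam,fn=None):
    c=robot.read_camera(cam)
    if fn: cv2.imwrite('pics/'+fn,c['color'])
    return c
def marks(cam,labels,c):
    out={}
    R=np.array(c['R']);t=np.array(c['t'])
    for l in labels:
        for m in robot.mark_of(cam,l)[:2]:
            X=R.T@(np.array(m['location'])-t)
            print(cam,l,round(m['score'],2),X.round(4)); out.setdefault(l,X)
    return out
E
python3 - <<'E'
from h import *
s=robot.read_state();print({k:np.round(v,3) for k,v in s.items()})
for cam in['scene','top','wrist']:
    c=snap(cam,cam+'0.png')
    print(c['camera_matrix'],c['R'],c['t'])
    marks(cam,['blue_handle','amber_handle','blue_hinge','amber_hinge','blue_warmer','amber_warmer'],c)
print(robot.read_state()['t'])
E
```

```text
pics
{'t': np.float64(0.0), 'q': array([-1.327,  0.131,  1.489, -0.   ,  1.523, -0.085]), 'dq': array([ 0.001,  0.001, -0.002, -0.   , -0.002, -0.001]), 'joint_torque': array([-1.0000e-03, -5.5984e+01, -4.9177e+01,  7.7000e-02,  3.5000e-02,
       -0.0000e+00]), 'tool_pos': array([ 0.194, -0.567,  0.218]), 'orientation': array([-3.097, -0.514,  0.   ]), 'force': array([ 0.172, -0.21 , -0.322]), 'wrist_torque': array([0.045, 0.022, 0.033]), 'opening': np.float64(0.093)}
[[457.52402251   0.         317.41125961]
 [  0.         457.52402251 195.86786694]
 [  0.           0.           1.        ]] [[-0.82766473  0.56117337 -0.00745277]
 [ 0.46204131  0.67379843 -0.57663983]
 [-0.31857325 -0.48070794 -0.81696448]] [ 0.48939442 -0.22152157  1.87428707]
scene blue_handle 0.96 [ 0.6427 -0.1485  0.2317]
scene amber_handle 0.66 [0.4454 0.1256 0.0823]
scene blue_hinge 0.84 [ 0.5948 -0.1564  0.0706]
scene blue_hinge 0.67 [ 0.5419 -0.1676 -0.001 ]
scene amber_hinge 0.59 [0.6045 0.1361 0.0702]
scene blue_warmer 0.94 [ 5.422e-01 -1.661e-01  2.000e-04]
scene blue_warmer 0.43 [ 0.6493 -0.4371  0.0024
[... 314 characters left out ...]
.92715554e-01]] [-0.00332554  0.5821678   1.24806353]
top blue_handle 0.55 [ 0.6438 -0.1493  0.2317]
top amber_handle 0.85 [0.4436 0.1226 0.0757]
top blue_hinge 0.85 [ 0.6007 -0.1553  0.0703]
top blue_hinge 0.41 [ 0.5439 -0.1668  0.0251]
top amber_hinge 0.88 [0.6067 0.1343 0.0682]
top blue_warmer 0.62 [ 0.5439 -0.164  -0.0026]
top amber_warmer 0.87 [ 0.5452  0.1327 -0.001 ]
[[309.70691629   0.         323.33547661]
 [  0.         309.70691629 200.38939589]
 [  0.           0.           1.        ]] [[ 3.22135567e-01 -9.46693297e-01 -6.90445306e-04]
 [-9.15965140e-01 -3.11863703e-01  2.52485433e-01]
 [-2.39241592e-01 -8.07021145e-02 -9.67600449e-01]] [-0.60105745 -0.02985224  0.38995541]
1.05
```

View pics/scene0.png

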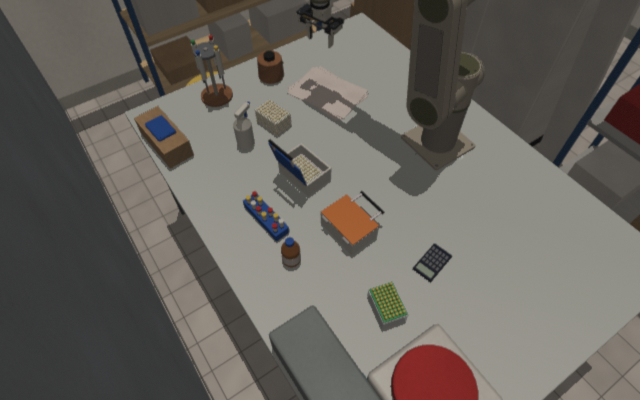

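View pics/top0.png

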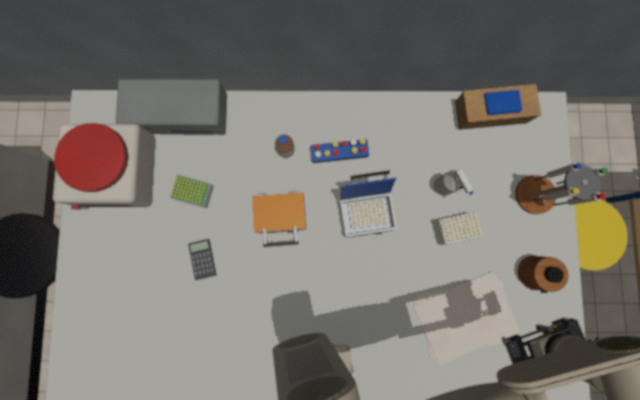

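View pics/wrist0.png

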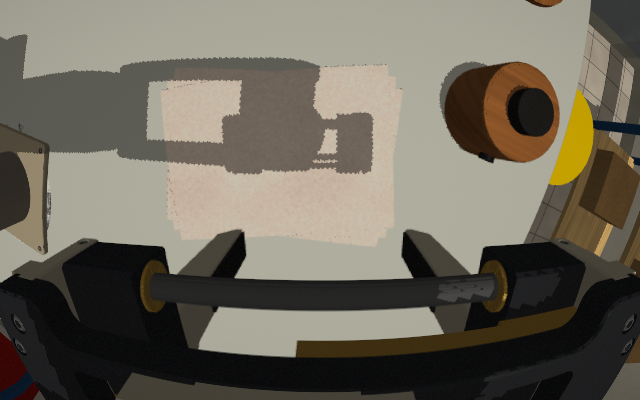

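Run:
```python
from h import *
s=cv2.imread('pics/scene0.png');t=cv2.imread('pics/top0.png')
a=cv2.resize(s[130:260,230:400],None,fx=4,fy=4,interpolation=cv2.INTER_CUBIC)
b=cv2.resize(t[150:260,240:410],None,fx=4,fy=4,interpolation=cv2.INTER_CUBIC)
cv2.imwrite('pics/cs.png',a);cv2.imwrite('pics/ct.png',b)
```

```text
(no output)
```

View pics/cs.png

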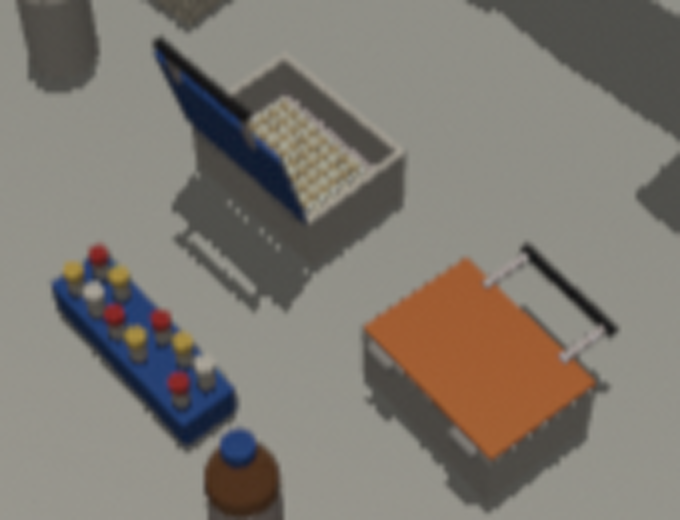

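View pics/ct.png

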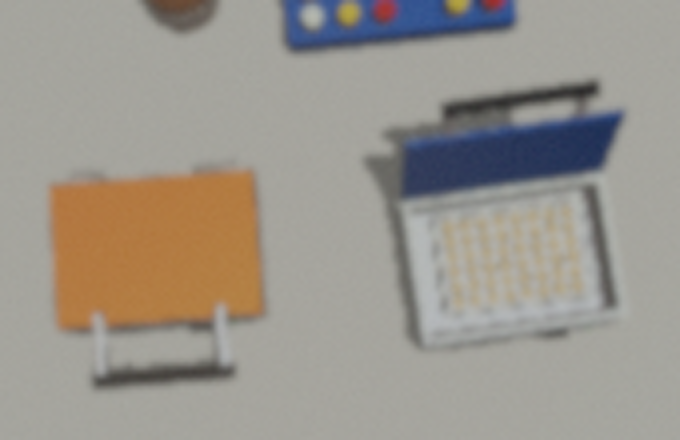

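```bash
cat >> h.py <<'E'
def proj(c): return np.array(c['camera_matrix'])@np.c_[np.array(c['R']),np.array(c['t'])]
def tri(c1,p1,c2,p2):
    X=cv2.triangulatePoints(proj(c1),proj(c2),np.array(p1,float).reshape(2,1),np.array(p2,float).reshape(2,1));return (X[:3]/X[3]).ravel()
def tool():
    s=robot.read_state();return np.array(s['tool_pos']),Ro.from_rotvec(s['orientation']).as_matrix()
E
python3 - <<'E'
from h import *
s=snap('scene');t=snap('top')
for n,e in dict(blue=[((350.75,177.5),(292.5,159.5)),((389.5,172),(269.5,140.75))],amber=[((263.75,245),(383.25,212.5)),((298.5,242.5),(361.5,191.75))]).items():
    P=[tri(t,a,s,b) for a,b in e]
    d=P[0]-P[1];print(n,np.round(P,4),'mid',np.mean(P,0).round(4),'len',np.linalg.norm(d).round(3),'yaw',np.arctan2(-d[0],d[1]).round(3))
# more: edges yaw from top masks
for l in['blue_warmer','amber_warmer','blue_lid','amber_lid']:
    for o in robot.outline_of('top',l)[:1]:
        m=o['mask'].astype(np.uint8);r=cv2.minAreaRect(cv2.findNonZero(m));print(l,o['score'],r)
w=robot.read_camera('wrist');print('cam',-np.array(w['R']).T@w['t'])
p,R=tool();print(p,R.round(4));print(robot.read_state()['t'])
E
```

```text
blue [[ 0.6314 -0.0914  0.2271]
 [ 0.6503 -0.2069  0.2261]] mid [ 0.6409 -0.1492  0.2266] len 0.117 yaw 0.163
amber [[0.4376 0.1788 0.0754]
 [0.4461 0.0657 0.0758]] mid [0.4418 0.1223 0.0756] len 0.113 yaw 0.075
blue_warmer 0.97 ((368.0107727050781, 204.2082977294922), (61.77816390991211, 57.747066497802734), 82.64761352539062)
amber_warmer 0.87 ((278.93585205078125, 219.03761291503906), (54.07994842529297, 52.283935546875), 86.18592071533203)
blue_lid 0.89 ((366.9019470214844, 184.69418334960938), (23.74429702758789, 57.503578186035156), 82.09283447265625)
amber_lid 0.81 ((278.7301330566406, 219.9513397216797), (51.884822845458984, 51.61874771118164), 86.18592071533203)
cam [ 0.25957102 -0.54685339  0.38441019]
[ 0.19374846 -0.56786094  0.21862028] [[ 0.9464  0.3229 -0.    ]
 [ 0.3229 -0.9464  0.    ]
 [ 0.     -0.     -1.    ]]
1.4
```

```bash
python3 -m pendant '[{"delta_pos":[0.02,-0.01,-0.03],"spin":-0.05},{"delta_pos":[0.05,-0.03,-0.06],"spin":-0.15},{"delta_pos":[0.09,-0.05,-0.08],"spin":-0.28},{"delta_pos":[0.13,-0.07,-0.1],"spin":-0.42},{"delta_pos":[0.17,-0.08,-0.112],"spin":-0.56},{"delta_pos":[0.215,-0.1,-0.112],"spin":-0.7},{"delta_pos":[0.26,-0.12,-0.112],"spin":-0.84},{"delta_pos":[0.3,-0.14,-0.112],"spin":-0.98},{"delta_pos":[0.345,-0.16,-0.112],"spin":-1.12},{"delta_pos":[0.38,-0.175,-0.112],"spin":-1.26}]' -1
python3 - <<'E'
from h import *
p,R=tool();print(p,R.round(3),robot.read_state()['q'],robot.read_state()['t'])
d=np.array([.642,-.149,.33])-p;print('delta tool',(R.T@d).round(3)); yaw=np.arctan2(R[1,1],R[0,1]);print('yaw y',yaw,'spin for .145',yaw-.145)
E
```

```text
t: 2.4
tool_pos: [0.4985, -0.2773, 0.3309]
orientation: [2.193, 2.249, 0.001]
force: [-0.2, -0.0, 0.9]
opening: 0.0929
[ 0.49854457 -0.27729672  0.3308632 ] [[-0.025  1.     0.001]
 [ 1.     0.025  0.   ]
 [ 0.     0.001 -1.   ]] [-5.97764233e-01  3.12846723e-02  1.39039240e+00  4.45883500e-04
  1.71938362e+00 -6.22591852e-01] 2.4
delta tool [0.125 0.147 0.001]
yaw y 0.024893728542360237 spin for .145 -0.12010627145763975
```

```bash
python3 -m pendant '[{"delta_pos":[0.03,0.035,0],"spin":-0.03},{"delta_pos":[0.06,0.07,0],"spin":-0.06},{"delta_pos":[0.09,0.105,0],"spin":-0.09},{"delta_pos":[0.115,0.135,0],"spin":-0.12},{"delta_pos":[0.125,0.147,0],"spin":-0.12},{"delta_pos":[0.125,0.147,0],"spin":-0.12}]'
python3 - <<'E'
from h import *
p,R=tool();print(p,R.round(3),robot.read_state()['t'])
c=snap('wrist','w1.png');marks('wrist',['blue_handle','amber_handle','blue_hinge','amber_hinge'],c)
E
```

```text
t: 3.0
tool_pos: [0.6435, -0.1465, 0.33]
orientation: [-2.051, -2.379, -0.001]
force: [-0.1, -0.2, -0.0]
opening: 0.0933
[ 0.64351523 -0.14652749  0.32999533] [[-0.148  0.989 -0.   ]
 [ 0.989  0.148  0.001]
 [ 0.001 -0.    -1.   ]] 3.0
wrist blue_handle 0.78 [ 0.6404 -0.1505  0.2304]
wrist blue_hinge 0.81 [ 0.5962 -0.1613  0.0655]
```

View pics/w1.png

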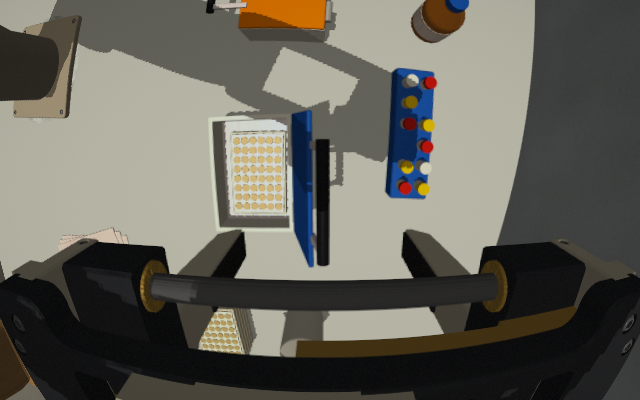

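```bash
python3 -m pendant '[{"delta_pos":[-0.001,-0.001,0.02],"spin":0},{"delta_pos":[-0.003,-0.002,0.045],"spin":0},{"delta_pos":[-0.004,-0.002,0.07],"spin":0},{"delta_pos":[-0.004,-0.002,0.09],"spin":0},{"delta_pos":[-0.004,-0.002,0.105],"spin":0},{"delta_pos":[-0.004,-0.002,0.115],"spin":0},{"delta_pos":[-0.004,-0.002,0.119],"spin":0},{"delta_pos":[-0.004,-0.002,0.119],"spin":0}]'
python3 - <<'E'
from h import *
c=snap('wrist','w2.png');snap('scene','s2.png');snap('top','t2.png');marks('wrist',['blue_handle','blue_hinge'],c)
E
```

```text
t: 4.05
tool_pos: [0.6403, -0.1544, 0.2124]
orientation: [2.056, 2.374, 0.001]
force: [-0.4, -0.2, 0.3]
opening: 0.093
wrist blue_handle 0.71 [ 0.6429 -0.1506  0.2265]
wrist blue_hinge 0.84 [ 0.5999 -0.161   0.0668]
```

View pics/w2.png

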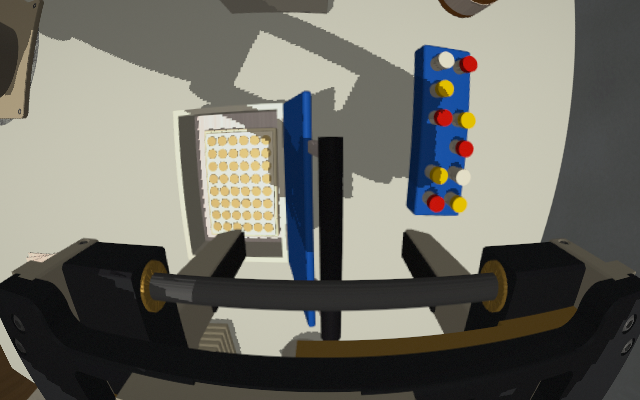

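```bash
python3 -m pendant '[{"delta_pos":[0.003,0.003,0.002],"spin":0},{"delta_pos":[0.003,0.003,0.002],"spin":0},{"delta_pos":[0.003,0.003,0.002],"spin":0},{"delta_pos":[0.003,0.003,0.002],"spin":0},{"delta_pos":[0.003,0.003,0.002],"spin":0},{"delta_pos":[0.003,0.003,0.002],"spin":0},{"delta_pos":[0.003,0.003,0.002],"spin":0},{"delta_pos":[0.003,0.003,0.002],"spin":0}]' 1 20
```

```text
t: 5.1
tool_pos: [0.6434, -0.1509, 0.2115]
orientation: [2.055, 2.373, 0.002]
force: [-0.3, -0.3, 0.0]
opening: 0.0339
```

```bash
python3 -m pendant '[{"delta_pos":[0,0,0],"spin":0},{"delta_pos":[0,0,0],"spin":0},{"delta_pos":[0,0,0],"spin":0},{"delta_pos":[0,0,0],"spin":0},{"delta_pos":[0,0,0],"spin":0},{"delta_pos":[0,0,0],"spin":0}]'
python3 - <<'E'
from h import *
print(robot.read_state()['opening'],tool()[0],robot.read_state()['force'])
c=snap('wrist','w3.png')
E
```

```text
t: 5.7
tool_pos: [0.6435, -0.1509, 0.2115]
orientation: [2.055, 2.373, 0.002]
force: [0.9, -0.7, -0.5]
opening: 0.0113
0.01126472499660464 [ 0.64351801 -0.15090617  0.21151877] [ 0.9116603  -0.67843829 -0.47633016]
```

View pics/w3.png

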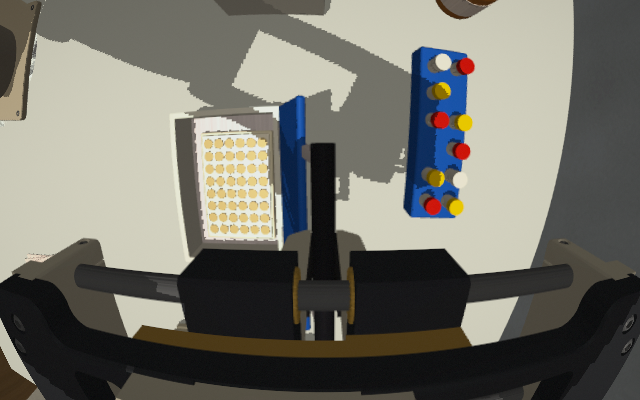

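```bash
cat > arc.py <<'E'
from h import *
import sys
# usage: arc.py hx hy psi th_list...
def pos(th,h,psi,dz=0.019):
    r=.165;u=-r*np.cos(th)+.006*np.sin(th);v=r*np.sin(th)+.006*np.cos(th)
    return np.array([h[0]+u*np.cos(psi),h[1]+u*np.sin(psi),.0705+v-dz])
def table(h,psi,ths):
    p,R=tool()
    for th in ths: print(round(th,3),(R.T@(pos(th,h,psi)-p)).round(4).tolist())
def est(h,psi):
    p,R=tool();d=p+[0,0,.019]-np.array([h[0],h[1],.0705]);u=d[0]*np.cos(psi)+d[1]*np.sin(psi)
    print('r',np.hypot(u,d[2]).round(4),'th',(np.arctan2(d[2],-u)-.0363).round(4),'lat',(-d[0]*np.sin(psi)+d[1]*np.cos(psi)).round(4),'yaw',np.arctan2(R[1,1],R[0,1]).round(4),'F',np.round(robot.read_state()['force'],1),'op',robot.read_state()['opening'].round(4))
E
python3 - <<'E'
from arc import *
psi=.145;h=pos(1.8,[0,0],psi); h=np.array([.6435,-.1509])-h[:2]; print(h)
est(h,psi);table(h,psi,np.arange(1.76,1.3,-.05))
E
```

```text
[ 0.60062329 -0.15716106]Traceback (most recent call last):
  File "<stdin>", line 3, in <module>
  File "arc.py", line 12, in est
    print('r',np.hypot(u,d[2]).round(4),'th',(np.arctan2(d[2],-u)-.0363).round(4),'lat',(-d[0]*np.sin(psi)+d[1]*np.cos(psi)).round(4),'yaw',np.arctan2(R[1,1],R[0,1]).round(4),'F',np.round(robot.read_state()['force'],1),'op',robot.read_state()['opening'].round(4))
                                                                                                                                                                                                                                ^^^^^^^^^^^^^^^^^^^^^^^^^^^^^^^^^^^
AttributeError: 'float' object has no attribute 'round'
```

```bash
sed -i "s/robot.read_state()\['opening'\].round(4)/round(float(robot.read_state()['opening']),4)/" arc.py
python3 - <<'E'
from arc import *
h=[.6006,-.1572];psi=.145
est(h,psi);table(h,psi,np.arange(1.76,1.3,-.05))
E
```

```text
r 0.1658 th 1.799 lat 0.0 yaw 0.1434 F [ 0.6  0.2 -0.5] op 0.0111
1.76 [-0.0, -0.0064, -0.0009]
1.71 [-0.0, -0.0145, -0.0026]
1.66 [-0.0001, -0.0227, -0.0038]
1.61 [-0.0001, -0.0309, -0.0047]
1.56 [-0.0001, -0.0391, -0.0051]
1.51 [-0.0001, -0.0474, -0.0052]
1.46 [-0.0001, -0.0556, -0.0048]
1.41 [-0.0001, -0.0638, -0.004]
1.36 [-0.0001, -0.072, -0.0028]
1.31 [-0.0001, -0.0801, -0.0011]
```

```bash
python3 -m pendant '[{"delta_pos":[0,-0.0064,-0.001],"spin":0},{"delta_pos":[0,-0.0145,-0.0025],"spin":0},{"delta_pos":[0,-0.0227,-0.004],"spin":0},{"delta_pos":[0,-0.031,-0.0047],"spin":0},{"delta_pos":[0,-0.039,-0.005],"spin":0},{"delta_pos":[0,-0.0474,-0.005],"spin":0},{"delta_pos":[0,-0.0474,-0.005],"spin":0}]'
python3 - <<'E'
from arc import *
h=[.6006,-.1572];psi=.145
est(h,psi);table(h,psi,np.arange(1.47,1.0,-.05))
c=snap('wrist','w4.png');marks('wrist',['blue_handle','blue_hinge'],c)
E
```

```text
t: 6.45
tool_pos: [0.5955, -0.1581, 0.2167]
orientation: [2.056, 2.372, 0.001]
force: [-0.3, -0.8, 4.1]
opening: 0.0114
r 0.1653 th 1.5029 lat -0.0002 yaw 0.1427 F [-0.3 -0.8  4.1] op 0.0114
1.47 [0.0002, -0.0054, 0.0004]
1.42 [0.0001, -0.0136, 0.0011]
1.37 [0.0001, -0.0218, 0.0022]
1.32 [0.0001, -0.0299, 0.0038]
1.27 [0.0001, -0.038, 0.0057]
1.22 [0.0001, -0.0459, 0.0081]
1.17 [0.0001, -0.0537, 0.0108]
1.12 [0.0001, -0.0613, 0.0139]
1.07 [0.0, -0.0688, 0.0174]
1.02 [0.0, -0.0761, 0.0213]
wrist blue_handle 0.96 [ 0.5949 -0.1595  0.2346]
```

View pics/w4.png

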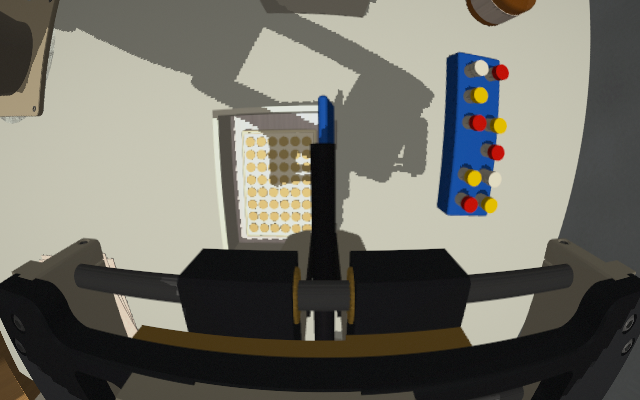

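```bash
python3 -m pendant '[{"delta_pos":[0,-0.0054,0.0005],"spin":0},{"delta_pos":[0,-0.0136,0.001],"spin":0},{"delta_pos":[0,-0.0218,0.002],"spin":0},{"delta_pos":[0,-0.03,0.0038],"spin":0},{"delta_pos":[0,-0.038,0.0057],"spin":0},{"delta_pos":[0,-0.046,0.008],"spin":0},{"delta_pos":[0,-0.0537,0.011],"spin":0},{"delta_pos":[0,-0.0613,0.014],"spin":0},{"delta_pos":[0,-0.0688,0.0175],"spin":0},{"delta_pos":[0,-0.076,0.0213],"spin":0}]'
python3 - <<'E'
from arc import *
h=[.6006,-.1572];psi=.145
est(h,psi);table(h,psi,np.arange(.98,.5,-.05))
E
```

```text
t: 7.6
tool_pos: [0.5206, -0.1687, 0.1947]
orientation: [2.055, 2.373, 0.002]
force: [0.9, -1.0, -1.0]
opening: 0.0113
r 0.1645 th 1.0205 lat 0.0001 yaw 0.1431 F [ 0.9 -1.  -1. ] op 0.0113
0.98 [-0.0002, -0.0061, 0.0028]
0.93 [-0.0002, -0.013, 0.0073]
0.88 [-0.0002, -0.0197, 0.0122]
0.83 [-0.0002, -0.0261, 0.0173]
0.78 [-0.0002, -0.0323, 0.0228]
0.73 [-0.0002, -0.0382, 0.0286]
0.68 [-0.0002, -0.0437, 0.0347]
0.63 [-0.0002, -0.049, 0.041]
0.58 [-0.0002, -0.054, 0.0476]
0.53 [-0.0002, -0.0586, 0.0545]
```

```bash
python3 -m pendant '[{"delta_pos":[0,-0.006,0.003],"spin":0},{"delta_pos":[0,-0.013,0.0073],"spin":0},{"delta_pos":[0,-0.0197,0.012],"spin":0},{"delta_pos":[0,-0.026,0.0173],"spin":0},{"delta_pos":[0,-0.0323,0.023],"spin":0},{"delta_pos":[0,-0.038,0.0286],"spin":0},{"delta_pos":[0,-0.0437,0.0347],"spin":0},{"delta_pos":[0,-0.049,0.041],"spin":0},{"delta_pos":[0,-0.054,0.0476],"spin":0},{"delta_pos":[0,-0.0586,0.0545],"spin":0}]'
python3 - <<'E'
from arc import *
h=[.6006,-.1572];psi=.145
est(h,psi);table(h,psi,np.arange(.5,.05,-.05))
c=snap('wrist','w5.png');marks('wrist',['blue_handle'],c)
E
```

```text
t: 8.6
tool_pos: [0.4622, -0.1769, 0.1394]
orientation: [2.056, 2.373, 0.002]
force: [-0.6, -0.3, -1.0]
opening: 0.0112
r 0.1652 th 0.5246 lat 0.0005 yaw 0.1431 F [-0.6 -0.3 -1. ] op 0.0112
0.5 [-0.0005, -0.0021, 0.0035]
0.45 [-0.0005, -0.0061, 0.0107]
0.4 [-0.0005, -0.0098, 0.0181]
0.35 [-0.0005, -0.0131, 0.0256]
0.3 [-0.0005, -0.0161, 0.0333]
0.25 [-0.0005, -0.0186, 0.0412]
0.2 [-0.0005, -0.0208, 0.0492]
0.15 [-0.0005, -0.0225, 0.0572]
0.1 [-0.0005, -0.0239, 0.0654]
wrist blue_handle 0.58 [ 0.4596 -0.1768  0.159 ]
```

View pics/w5.png

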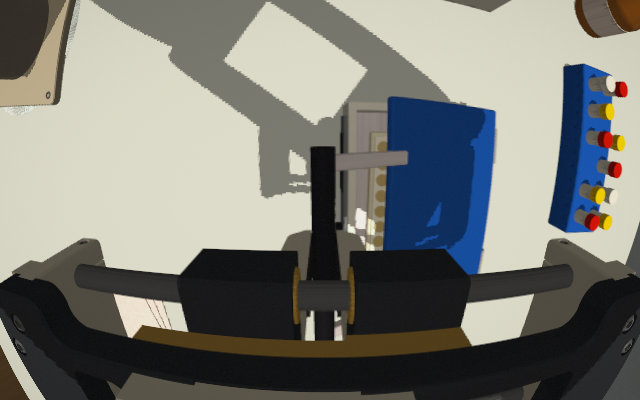

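```bash
python3 -m pendant '[{"delta_pos":[0,-0.002,0.0035],"spin":0},{"delta_pos":[0,-0.006,0.0107],"spin":0},{"delta_pos":[0,-0.0098,0.018],"spin":0},{"delta_pos":[0,-0.013,0.0256],"spin":0},{"delta_pos":[0,-0.016,0.0333],"spin":0},{"delta_pos":[0,-0.0186,0.041],"spin":0},{"delta_pos":[0,-0.02,0.046],"spin":0},{"delta_pos":[0,-0.021,0.051],"spin":0},{"delta_pos":[0,-0.022,0.055],"spin":0},{"delta_pos":[0,-0.0225,0.058],"spin":0}]'
python3 - <<'E'
from arc import *
h=[.6006,-.1572];psi=.145
est(h,psi);table(h,psi,np.arange(.12,-.04,-.02))
E
```

```text
t: 9.7
tool_pos: [0.4394, -0.1802, 0.0803]
orientation: [2.057, 2.374, 0.001]
force: [2.9, 0.1, -1.5]
opening: 0.0109
r 0.1653 th 0.139 lat 0.0005 yaw 0.1428 F [ 2.9  0.1 -1.5] op 0.0109
0.12 [-0.0005, -0.0003, 0.0031]
0.1 [-0.0005, -0.0008, 0.0064]
0.08 [-0.0005, -0.0012, 0.0097]
0.06 [-0.0005, -0.0016, 0.013]
0.04 [-0.0005, -0.0018, 0.0162]
0.02 [-0.0005, -0.0021, 0.0195]
-0.0 [-0.0005, -0.0022, 0.0228]
-0.02 [-0.0005, -0.0023, 0.0261]
```

```bash
python3 -m pendant '[{"delta_pos":[0,0,0.003],"spin":0},{"delta_pos":[0,-0.0005,0.006],"spin":0},{"delta_pos":[0,-0.001,0.009],"spin":0},{"delta_pos":[0,-0.001,0.012],"spin":0},{"delta_pos":[0,-0.0015,0.0145],"spin":0},{"delta_pos":[0,-0.0015,0.017],"spin":0},{"delta_pos":[0,-0.002,0.019],"spin":0},{"delta_pos":[0,-0.002,0.0205],"spin":0}]'
python3 - <<'E'
from arc import *
h=[.6006,-.1572];psi=.145
est(h,psi)
c=snap('wrist','w6.png');marks('wrist',['blue_handle'],c)
E
```

```text
t: 10.5
tool_pos: [0.4374, -0.1804, 0.0596]
orientation: [2.057, 2.374, 0.001]
force: [-2.6, 0.1, -0.7]
opening: 0.0113
r 0.1651 th 0.013 lat 0.0006 yaw 0.1428 F [-2.6  0.1 -0.7] op 0.0113
wrist blue_handle 0.82 [ 0.437  -0.1833  0.075 ]
```

```bash
python3 -m pendant '[{"delta_pos":[0,0,0.001],"spin":0},{"delta_pos":[0,0,0.002],"spin":0},{"delta_pos":[0,0,0.003],"spin":0},{"delta_pos":[0,0,0.003],"spin":0}]'
python3 - <<'E'
from arc import *
h=[.6006,-.1572];psi=.145
est(h,psi);print(tool()[0])
c=snap('wrist','w7.png');s=snap('scene','s7.png');marks('wrist',['blue_handle'],c);marks('scene',['blue_handle'],s)
cv2.imwrite('pics/s7c.png',cv2.resize(s['color'][100:260,230:430],None,fx=4,fy=3.75))
E
```

```text
t: 11.0
tool_pos: [0.4374, -0.1806, 0.0584]
orientation: [2.057, 2.374, 0.0]
force: [-12.7, 4.3, 19.5]
opening: 0.0111
r 0.165 th 0.0058 lat 0.0005 yaw 0.143 F [-12.7   4.3  19.5] op 0.0111
[ 0.43742116 -0.18056226  0.05844608]
wrist blue_handle 0.72 [ 0.4365 -0.1817  0.0772]
scene blue_handle 0.66 [ 0.4343 -0.1842  0.0741]
```

View pics/s7c.png

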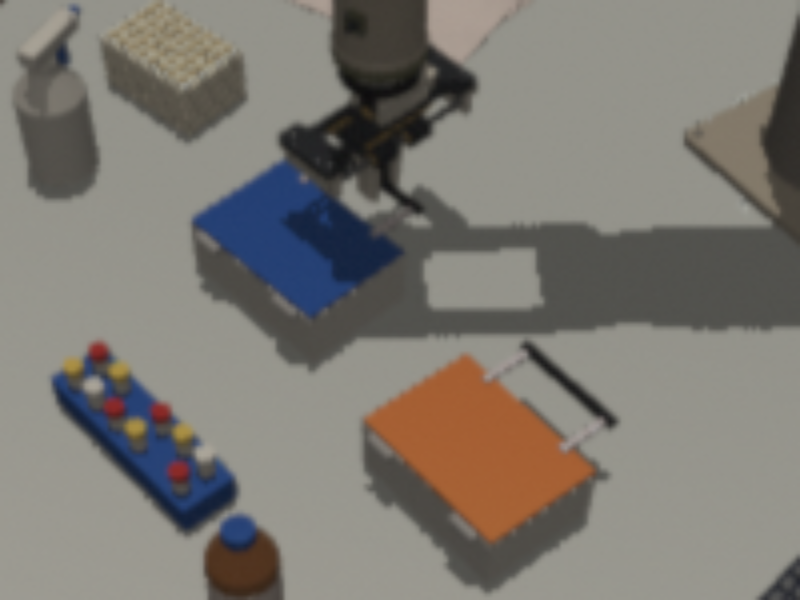

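View pics/w7.png

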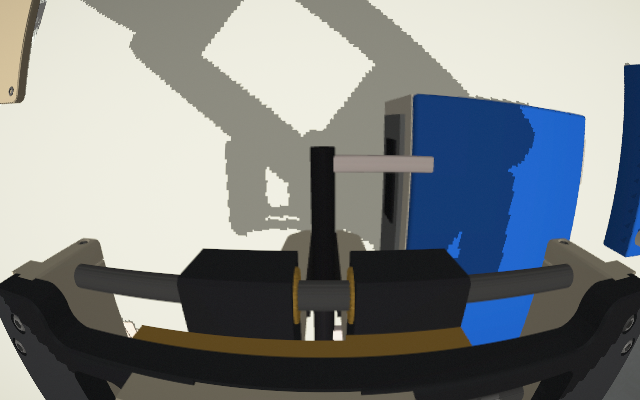

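```bash
python3 -m pendant '[{"delta_pos":[0,0,0],"spin":0},{"delta_pos":[0,0,0],"spin":0},{"delta_pos":[0,0,0],"spin":0},{"delta_pos":[0,0,0],"spin":0},{"delta_pos":[0,0,0],"spin":0}]' 0.2
python3 - <<'E'
from arc import *
est([.6006,-.1572],.145)
E
```

```text
t: 11.7
tool_pos: [0.4374, -0.1805, 0.0583]
orientation: [2.057, 2.374, 0.0]
force: [0.7, 0.6, 0.1]
opening: 0.0367
r 0.165 th 0.0046 lat 0.0005 yaw 0.143 F [0.7 0.6 0.1] op 0.0367
```

```bash
python3 -m pendant '[{"delta_pos":[0,0,-0.005],"spin":0},{"delta_pos":[0,0,-0.012],"spin":0},{"delta_pos":[0,0,-0.022],"spin":0},{"delta_pos":[0,0,-0.035],"spin":0},{"delta_pos":[0,0,-0.055],"spin":0},{"delta_pos":[0,0,-0.08],"spin":0},{"delta_pos":[0,0,-0.1],"spin":0},{"delta_pos":[0,0,-0.115],"spin":0},{"delta_pos":[0,0,-0.12],"spin":0}]'
python3 - <<'E'
from arc import *
c=snap('wrist','w8.png');s=snap('scene');t=snap('top')
for a,b in(('wrist',c),('scene',s),('top',t)): marks(a,['blue_handle','amber_handle','amber_hinge'],b)
p,R=tool();print(p,'delta',(R.T@(np.array([.443,.1235,.178])-p)).round(3),'spin',np.arctan2(R[1,1],R[0,1])-.07)
cv2.imwrite('pics/s8c.png',cv2.resize(s['color'][100:260,230:430],None,fx=4,fy=3.75))
E
```

```text
t: 12.6
tool_pos: [0.4384, -0.1811, 0.181]
orientation: [2.054, 2.371, 0.001]
force: [-0.5, 0.8, 0.2]
opening: 0.0372
wrist blue_handle 0.87 [ 0.4341 -0.1786  0.0752]
scene blue_handle 0.6 [ 0.4314 -0.1795  0.0748]
scene amber_handle 0.92 [0.4497 0.1219 0.0794]
scene amber_hinge 0.98 [0.6081 0.1364 0.0716]
scene amber_hinge 0.43 [ 0.4352 -0.183   0.0778]
top blue_handle 0.79 [ 0.4363 -0.1795  0.077 ]
top blue_handle 0.69 [ 6.225e-01  4.360e-01 -1.000e-04]
top amber_handle 0.7 [0.4454 0.1245 0.0773]
top amber_hinge 0.76 [0.6059 0.1336 0.0673]
[ 0.43718088 -0.18040767  0.17789907] delta [ 0.3    0.049 -0.   ] spin 0.07297297691883273
```

View pics/s8c.png

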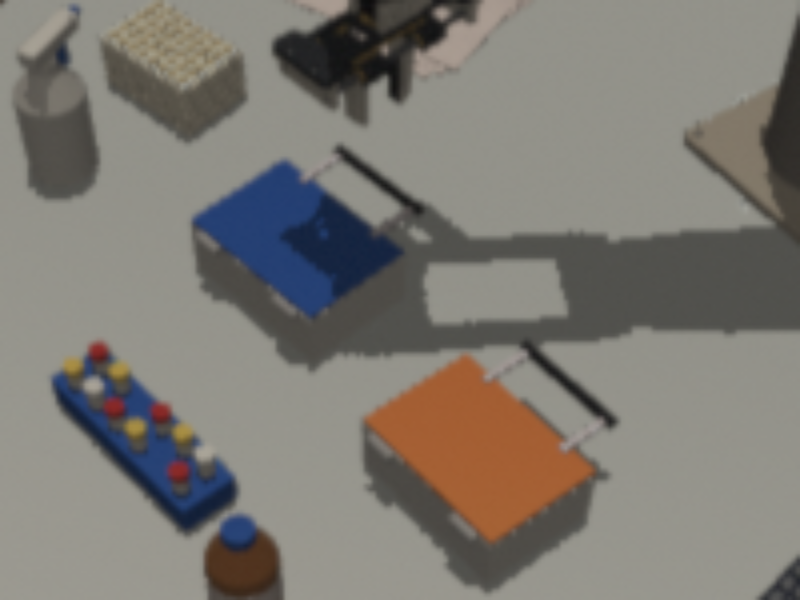

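View pics/w8.png

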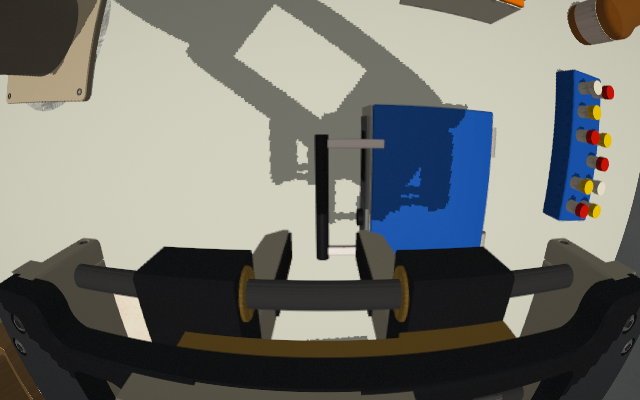

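Blue lid is shut and free. Now over to the amber handle.

```bash
python3 -m pendant '[{"delta_pos":[0.02,0.003,0],"spin":0.01},{"delta_pos":[0.055,0.009,0],"spin":0.02},{"delta_pos":[0.1,0.016,0],"spin":0.03},{"delta_pos":[0.145,0.024,0],"spin":0.04},{"delta_pos":[0.19,0.031,0],"spin":0.05},{"delta_pos":[0.23,0.037,0],"spin":0.06},{"delta_pos":[0.265,0.043,0],"spin":0.073},{"delta_pos":[0.29,0.047,0],"spin":0.073},{"delta_pos":[0.3,0.049,0],"spin":0.073},{"delta_pos":[0.3,0.049,0],"spin":0.073}]'
python3 - <<'E'
from arc import *
c=snap('wrist','w9.png');marks('wrist',['amber_handle','amber_hinge'],c)
p,R=tool();print(p,np.arctan2(R[1,1],R[0,1]))
E
```

```text
t: 14.2
tool_pos: [0.4428, 0.1243, 0.1778]
orientation: [-2.14, -2.3, 0.001]
force: [-0.0, -0.4, -0.2]
opening: 0.0374
wrist amber_handle 0.67 [0.4462 0.1212 0.0794]
wrist amber_hinge 0.79 [0.6119 0.1387 0.0707]
[0.44300498 0.12245647 0.17782926] 0.06922745242329305
```

View pics/w9.png

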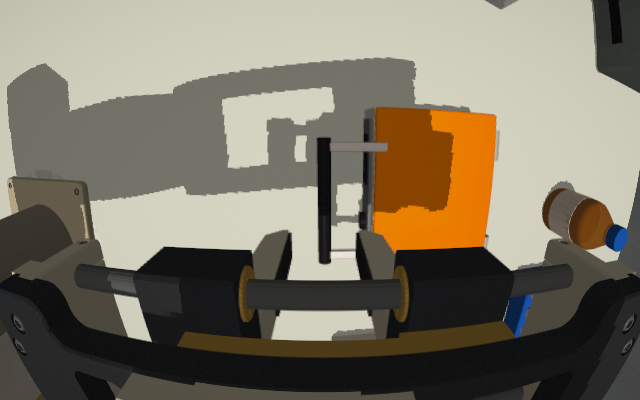

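```bash
python3 -m pendant '[{"delta_pos":[-0.001,0.001,0.015],"spin":0},{"delta_pos":[-0.002,0.002,0.035],"spin":0},{"delta_pos":[-0.002,0.0025,0.055],"spin":0},{"delta_pos":[-0.002,0.0025,0.075],"spin":0},{"delta_pos":[-0.002,0.0025,0.09],"spin":0},{"delta_pos":[-0.002,0.0025,0.103],"spin":0},{"delta_pos":[-0.002,0.0025,0.112],"spin":0},{"delta_pos":[-0.002,0.0025,0.118],"spin":0},{"delta_pos":[-0.002,0.0025,0.12],"spin":0},{"delta_pos":[-0.002,0.0025,0.12],"spin":0}]'
python3 - <<'E'
from arc import *
c=snap('wrist','w10.png');marks('wrist',['amber_handle','amber_hinge'],c)
print(tool()[0],robot.read_state()['force'])
E
```

```text
t: 15.35
tool_pos: [0.4458, 0.1206, 0.058]
orientation: [2.143, 2.297, -0.001]
force: [-0.1, 0.3, -0.2]
opening: 0.0369
wrist amber_handle 0.56 [0.4464 0.1246 0.078 ]
wrist amber_hinge 0.77 [0.6118 0.1366 0.0717]
wrist amber_hinge 0.17 [0.4479 0.1226 0.0769]
[0.44617152 0.12072329 0.05852817] [-1.46423012 -0.85292926 -0.46739924]
```

View pics/w10.png

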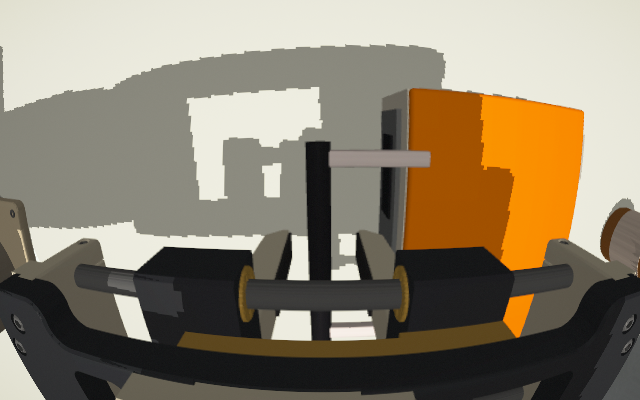

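```bash
python3 -m pendant '[{"delta_pos":[0.001,-0.0015,0],"spin":0},{"delta_pos":[0.001,-0.0015,0],"spin":0},{"delta_pos":[0.001,-0.0015,0],"spin":0},{"delta_pos":[0.001,-0.0015,0],"spin":0},{"delta_pos":[0.001,-0.0015,0],"spin":0},{"delta_pos":[0.001,-0.0015,0],"spin":0},{"delta_pos":[0.001,-0.0015,0],"spin":0},{"delta_pos":[0.001,-0.0015,0],"spin":0}]' 1 25
python3 - <<'E'
from arc import *
p,R=tool();psi=.07
h=p[:2]-pos(0,[0,0],psi)[:2]; print(p,h)
est(h,psi);h=h.round(4);table(h,psi,[.02,.04,.07,.1,.14,.18,.22,.26,.3,.34])
E
```

```text
t: 16.3
tool_pos: [0.4437, 0.1216, 0.0586]
orientation: [-2.142, -2.297, 0.002]
force: [-5.5, -0.6, 5.4]
opening: 0.0111
[0.44367023 0.1216265  0.05856428] [0.60826615 0.13316707]
r 0.1652 th 0.0065 lat 0.0 yaw 0.0695 F [-5.5 -0.6  5.4] op 0.0111
0.02 [0.0, 0.0002, -0.0022]
0.04 [0.0, 0.0004, -0.0055]
0.07 [0.0, 0.0008, -0.0105]
0.1 [0.0, 0.0014, -0.0154]
0.14 [0.0, 0.0025, -0.0219]
0.18 [0.0, 0.0037, -0.0284]
0.22 [0.0, 0.0053, -0.0348]
0.26 [0.0, 0.0071, -0.0412]
0.3 [0.0, 0.0091, -0.0474]
0.34 [0.0, 0.0114, -0.0536]
```

```bash
python3 -m pendant '[{"delta_pos":[0,0.0002,-0.003],"spin":0},{"delta_pos":[0,0.0004,-0.0065],"spin":0},{"delta_pos":[0,0.0008,-0.0115],"spin":0},{"delta_pos":[0,0.0014,-0.0165],"spin":0},{"delta_pos":[0,0.0025,-0.023],"spin":0},{"delta_pos":[0,0.0037,-0.0295],"spin":0},{"delta_pos":[0,0.0053,-0.036],"spin":0},{"delta_pos":[0,0.007,-0.0422],"spin":0},{"delta_pos":[0,0.009,-0.0485],"spin":0},{"delta_pos":[0,0.0114,-0.0546],"spin":0}]'
python3 - <<'E'
from arc import *
import arc
psi=.07;h=[.6083,.1332]
est(h,psi);p,R=tool()
for th in [.38,.43,.48,.53,.58,.63,.68,.72,.76]: print(th,(R.T@(pos(th,h,psi,.0179)-p)).round(4).tolist())
c=snap('wrist','w11.png');marks('wrist',['amber_handle'],c);print(p)
E
```

```text
t: 17.3
tool_pos: [0.4544, 0.1224, 0.1133]
orientation: [-2.141, -2.296, 0.004]
force: [-6.1, -0.1, -1.0]
opening: 0.0112
r 0.1663 th 0.3449 lat 0.0 yaw 0.0696 F [-6.1 -0.1 -1. ] op 0.0112
0.38 [-0.0, 0.0033, -0.006]
0.43 [-0.0, 0.0068, -0.0135]
0.48 [-0.0, 0.0107, -0.0208]
0.53 [-0.0, 0.0149, -0.0279]
0.58 [-0.0, 0.0195, -0.0348]
0.63 [-0.0, 0.0244, -0.0414]
0.68 [-0.0, 0.0296, -0.0478]
0.72 [-0.0, 0.0341, -0.0527]
0.76 [-0.0, 0.0387, -0.0574]
wrist amber_handle 0.92 [0.4568 0.1241 0.1344]
[0.45435384 0.12242704 0.1133485 ]
```

View pics/w11.png

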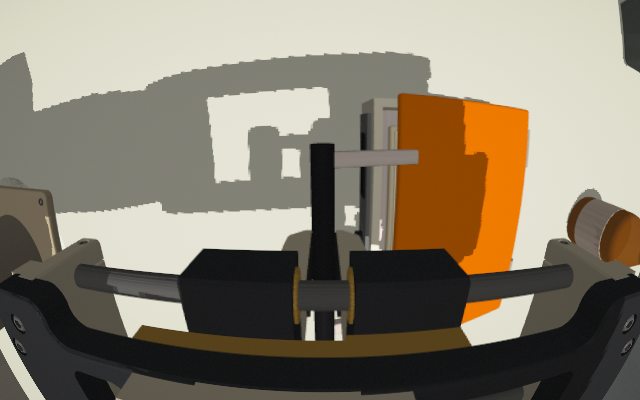

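```bash
python3 -m pendant '[{"delta_pos":[0,0.0033,-0.006],"spin":0},{"delta_pos":[0,0.007,-0.0135],"spin":0},{"delta_pos":[0,0.0107,-0.0208],"spin":0},{"delta_pos":[0,0.015,-0.028],"spin":0},{"delta_pos":[0,0.0195,-0.0348],"spin":0},{"delta_pos":[0,0.0244,-0.0414],"spin":0},{"delta_pos":[0,0.0296,-0.0478],"spin":0},{"delta_pos":[0,0.034,-0.0527],"spin":0},{"delta_pos":[0,0.0387,-0.0574],"spin":0},{"delta_pos":[0,0.0387,-0.0574],"spin":0}]'
python3 - <<'E'
from arc import *
psi=.07;h=[.6083,.1332]
est(h,psi);p,R=tool()
for th in [.79,.82,.84,.86,.873]: print(th,(R.T@(pos(th,h,psi,.0179)-p)).round(4).tolist())
E
```

```text
t: 18.4
tool_pos: [0.4923, 0.1255, 0.1739]
orientation: [-2.14, -2.295, 0.006]
force: [-21.4, -1.2, 17.4]
opening: 0.0113
r 0.1688 th 0.7749 lat 0.0004 yaw 0.07 F [-21.4  -1.2  17.4] op 0.0113
0.79 [-0.0004, 0.0044, -0.0002]
0.82 [-0.0004, 0.008, -0.0035]
0.84 [-0.0004, 0.0105, -0.0056]
0.86 [-0.0004, 0.0131, -0.0077]
0.873 [-0.0004, 0.0148, -0.0091]
```

```bash
python3 -m pendant '[{"delta_pos":[0,0,0],"spin":0},{"delta_pos":[0,0,0],"spin":0},{"delta_pos":[0,0,0],"spin":0}]'
python3 - <<'E'
from arc import *
from scipy.optimize import least_squares
psi=.07;h=[.6083,.1332]
est(h,psi);p,R=tool();print(p)
c=snap('wrist','w12.png');s=snap('scene','s12.png');t=snap('top','t12.png')
for a,b in(('wrist',c),('scene',s),('top',t)): marks(a,['amber_handle','amber_hinge'],b)
P=np.array([[.44367,.0585],[.45435,.11335],[p[0],p[2]]])
f=least_squares(lambda v:np.hypot((v[0]-P[:,0])/np.cos(psi),P[:,1]-v[1])-.1651,[.608,.05]);print(f.x,f.fun, 'expected z',.0705-.0179)
cv2.imwrite('pics/s12c.png',cv2.resize(s['color'][130:260,250:420],None,fx=4,fy=4))
E
```

```text
t: 18.7
tool_pos: [0.4925, 0.1256, 0.1745]
orientation: [-2.14, -2.295, 0.006]
force: [-4.4, -0.2, 3.1]
opening: 0.0108
r 0.1691 th 0.7779 lat 0.0005 yaw 0.07 F [-4.4 -0.2  3.1] op 0.0108
[0.49249097 0.12555311 0.17445298]
wrist amber_handle 0.63 [0.4952 0.1274 0.1919]
wrist amber_hinge 0.94 [0.611  0.1353 0.0737]
scene amber_handle 0.94 [0.4939 0.1274 0.1887]
scene amber_handle 0.48 [ 0.7837  0.1197 -0.0014]
scene amber_hinge 0.87 [0.606  0.1371 0.0694]
top amber_hinge 0.76 [0.6054 0.1355 0.0689]
[0.60866024 0.05708898] [ 0.00030132 -0.00049741  0.00023588] expected z 0.052599999999999994
```

View pics/w12.png

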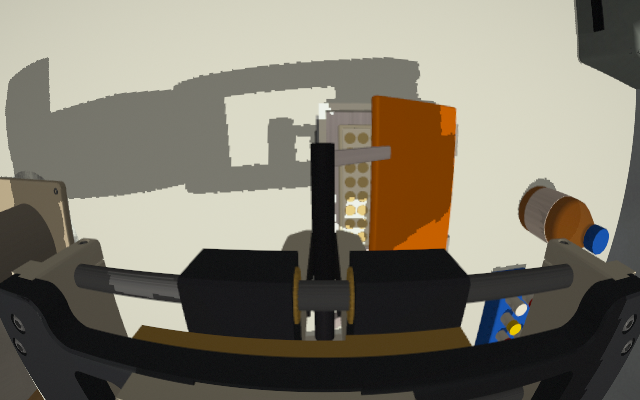

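View pics/s12c.png

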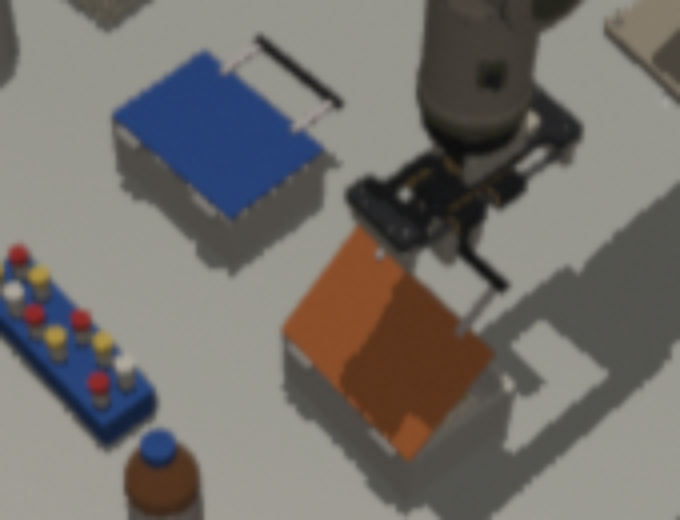

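```bash
python3 -m pendant '[{"delta_pos":[0,0.0016,-0.0017],"spin":0},{"delta_pos":[0,0.004,-0.004],"spin":0},{"delta_pos":[0,0.0065,-0.006],"spin":0},{"delta_pos":[0,0.009,-0.008],"spin":0},{"delta_pos":[0,0.011,-0.0097],"spin":0},{"delta_pos":[0,0.012,-0.0105],"spin":0},{"delta_pos":[0,0.012,-0.0105],"spin":0}]'
python3 - <<'E'
from arc import *
est([.6083,.1332],.07);print(tool()[0])
c=snap('wrist','w13.png');s=snap('scene','s13.png');t=snap('top','t13.png')
marks('scene',['amber_handle','amber_hinge'],s);marks('wrist',['amber_handle','amber_hinge'],c);marks('top',['amber_handle','amber_hinge'],t)
np.savez('cal.npz',**{n+k:np.array(v[k]) for n,v in(('w',c),('s',s),('t',t)) for k in('camera_matrix','R','t')})
cv2.imwrite('pics/s13c.png',cv2.resize(s['color'][180:260,310:390],None,fx=7,fy=7))
cv2.imwrite('pics/t13c.png',cv2.resize(t['color'][170:250,240:320],None,fx=7,fy=7))
E
```

```text
t: 19.85
tool_pos: [0.5043, 0.1265, 0.1855]
orientation: [-2.139, -2.295, 0.007]
force: [-7.8, -0.4, 6.8]
opening: 0.0112
r 0.1697 th 0.8732 lat 0.0006 yaw 0.0701 F [-7.8 -0.4  6.8] op 0.0112
[0.50426978 0.1264741  0.18545922]
scene amber_handle 0.73 [0.5074 0.1287 0.2009]
scene amber_hinge 0.92 [0.6086 0.1396 0.0709]
scene amber_hinge 0.68 [ 0.4338 -0.1795  0.0757]
wrist amber_handle 0.67 [0.5057 0.1242 0.2015]
wrist amber_hinge 0.63 [0.6081 0.1377 0.0702]
top amber_hinge 0.56 [0.6077 0.1356 0.0687]
```

View pics/s13c.png

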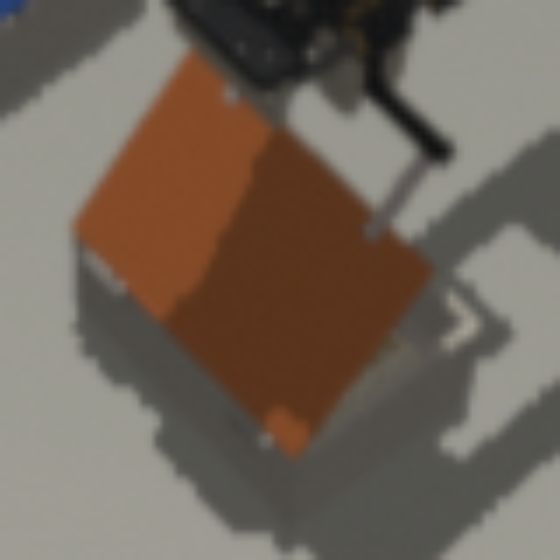

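View pics/t13c.png

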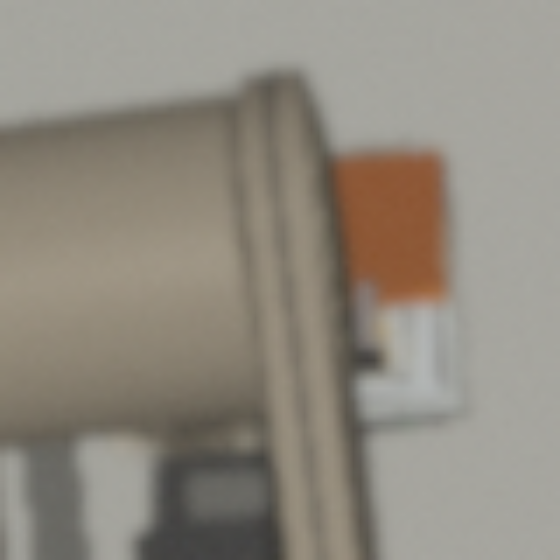

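View pics/w13.png

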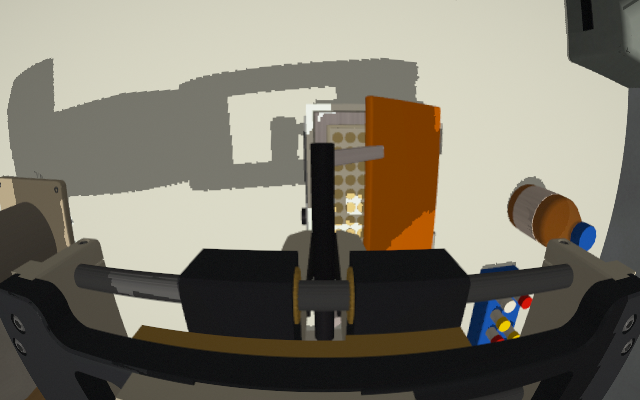

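```bash
cat > fit.py <<'E'
from h import *
from scipy.optimize import least_squares
K=np.load('cal.npz')
def pj(n,X):
    x=X@K[n+'R'].T+K[n+'t'];M=K[n+'camera_matrix']
    if n=='w':
        r=np.linalg.norm(x[:,:2],axis=1,keepdims=True);x=x[:,:2]/r*np.arctan2(r,x[:,2:]);return x*[M[0,0],M[1,1]]+M[:2,2]
    return x[:,:2]/x[:,2:]*[M[0,0],M[1,1]]+M[:2,2]
def pt(h,psi,th,s,y,n=.006):
    s=np.array(s);y=np.array(y);u=-s*np.cos(th)+n*np.sin(th);v=s*np.sin(th)+n*np.cos(th)
    return np.c_[h[0]+u*np.cos(psi)-y*np.sin(psi),h[1]+u*np.sin(psi)+y*np.cos(psi),.0705+v]
px=lambda c,k,o:(np.array(c)+.5)/k-.5+np.array(o)
S4=[0,0,.12,.12];Y4=[-.085,.085,-.085,.085]
s0=px([(365,328),(493,458),(467,260),(597,380)],4,(230,130))
t0=px([(254,172),(53,185),(266,315),(58,328)],4,(240,150))
E
cat > fit13.py <<'E'
from fit import *
s1=px([(75,228),(297,458),(197,47),(435,270)],7,(310,180))
t1=px([(443,152),(443,300)],7,(240,170));w1=np.array([(440,107),(367,97)])
def res(v,wr=True,sep=False):
    h=v[:2];psi=v[2];th=v[3];a=v[4:6];b=v[6:8]
    P0=pt(h,psi,0,S4,Y4);r=[pj('s',P0)+a-s0,pj('t',P0)+b-t0,pj('s',pt(h,psi,th,S4,Y4))+a-s1,pj('t',pt(h,psi,th,[0,.12],[-.085]*2))+b-t1]
    if wr:r.append((pj('w',pt(h,psi,th,[0,.12],[.085]*2))-w1)*.5)
    return np.r_[np.concatenate(r).ravel(),np.r_[a,b]/1.0]
for wr in(True,False):
    f=least_squares(res,[.608,.134,.07,.87,0,0,0,0],args=(wr,),loss='soft_l1');J=f.jac;C=np.linalg.pinv(J.T@J)*.25
    print(wr,f.x.round(4),'sd',np.sqrt(np.diag(C))[:4].round(4));print(res(f.x,wr).round(1))
E
python3 fit13.py
```

```text
True [ 0.6066  0.1337  0.0812  0.8375  0.6144  0.7529 -0.365   0.0185] sd [0.0009 0.0006 0.0046 0.0086]
[-0.4 -0.4 -0.1  0.4  0.2 -1.1  0.4  0.4  0.2 -0.5 -0.9  0.2 -0.2 -0.
 -0.1  0.7 -0.8  0.1 -0.3  0.5  0.1 -1.1  0.3  0.   0.4 -0.4  1.1 -0.
 -0.2  0.1  0.1 -0.5  0.6  0.8 -0.4  0. ]
False [ 0.6061  0.1359  0.0797  0.8452  0.1899  0.3706  0.2285 -0.0697] sd [0.0014 0.0014 0.0052 0.014 ]
[-0.3 -0.4 -0.1  0.4  0.3 -1.1  0.5  0.5  0.1 -0.4 -1.   0.2 -0.3  0.
 -0.2  0.8 -0.7  0.1 -0.2  0.6  0.1 -1.   0.2  0.1  0.3 -0.3  0.9 -0.2
  0.2  0.4  0.2 -0.1]
```

```bash
python3 -m pendant '[{"delta_pos":[0,0.001,-0.0008],"spin":0},{"delta_pos":[0,0.0022,-0.0019],"spin":0},{"delta_pos":[0,0.0022,-0.0019],"spin":0},{"delta_pos":[0,0.0022,-0.0019],"spin":0},{"delta_pos":[0,0.0022,-0.0019],"spin":0}]'
python3 - <<'E'
from arc import *
p=tool()[0];print(p,robot.read_state()['force'])
print('th from x',np.arccos((.6083-p[0])/np.cos(.07)/.1651)-.0363)
c=snap('wrist','w14.png');s=snap('scene','s14.png')
H=[]
for i in range(3):
    c=snap('wrist');s=snap('scene')
    for a,b in(('scene',s),('wrist',c)):
        m=marks(a,['amber_handle','amber_hinge'],b)
        if len(m)==2:
            d=m['amber_handle']-m['amber_hinge'];print('th',np.arctan2(d[2],-(d[0]*np.cos(.07)+d[1]*np.sin(.07)))-.0363)
np.savez('cal.npz',**{n+k:np.array(v[k]) for n,v in(('w',c),('s',s),('t',robot.read_camera('top'))) for k in('camera_matrix','R','t')})
cv2.imwrite('pics/s14c.png',cv2.resize(s['color'][180:260,310:390],None,fx=7,fy=7,interpolation=cv2.INTER_CUBIC))
cv2.imwrite('pics/w14c.png',cv2.resize(c['color'][60:260,280:480],None,fx=3,fy=3,interpolation=cv2.INTER_CUBIC))
E
```

```text
t: 20.8
tool_pos: [0.5064, 0.1266, 0.1873]
orientation: [-2.139, -2.295, 0.007]
force: [-4.8, 0.5, 2.7]
opening: 0.0111
[0.50641738 0.12663686 0.187349  ] [-4.76609065  0.47186197  2.6569116 ]
th from x 0.867522163672864
scene amber_hinge 0.89 [0.6046 0.1403 0.0709]
scene amber_hinge 0.46 [ 0.4344 -0.179   0.0808]
wrist amber_handle 0.74 [0.5096 0.1265 0.1997]
wrist amber_hinge 0.71 [0.6105 0.1375 0.0719]
wrist amber_hinge 0.61 [0.5084 0.1276 0.2021]
th 0.8633831168397806
scene amber_handle 0.36 [ 0.5424 -0.1661  0.0007]
scene amber_hinge 0.73 [0.609  0.1365 0.0712]
th -0.7142700288988958
wrist amber_handle 0.56 [0.509  0.1295 0.205 ]
wrist amber_hinge 0.64 [0.6114 0.1359 0.0724]
th 0.875712139069277
scene amber_handle 0.92 [0.511  0.1305 0.2025]
scene amber_handle 0.26 [ 0.6513 -0.4363 -0.    ]
scene amber_hinge 0.98 [0.6077 0.1356 0.0689]
th 0.90732939441805
wrist amber_handle 0.71 [0.5092 0.1276 0.2037]
wrist amber_hinge 0.85 [0.6124 0.138  0.0723]
th 0.8667777892835458
```

View pics/s14c.png

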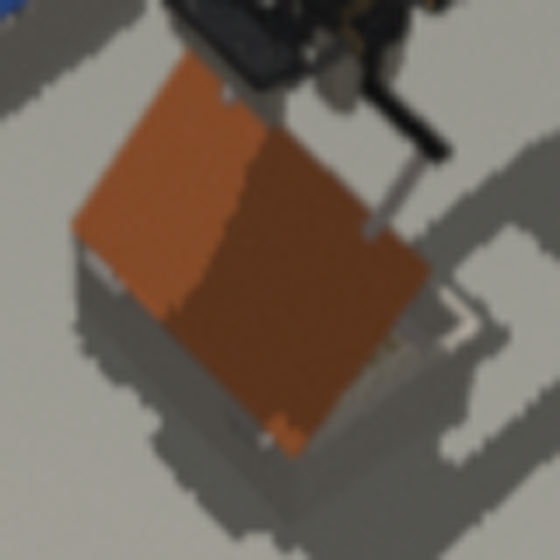

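View pics/w14c.png

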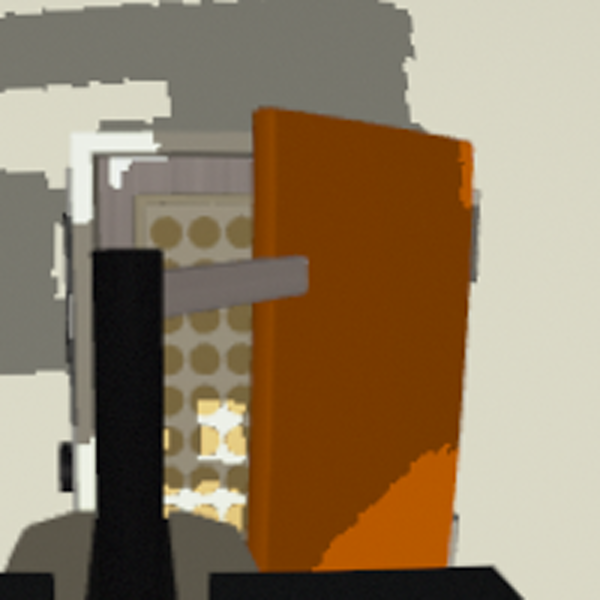

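```bash
sed -e 's/^s1=.*/s1=px([(73,225),(297,457),(190,47),(430,268)],7,(310,180))/' -e 's/^t1=.*/t1=t0[[0]];w1=px([(472,142),(274,109)],3,(280,60))/' -e "s/pj('t',pt(h,psi,th,\[0,.12\],\[-.085\]\*2))+b-t1/pj('t',pt(h,psi,th,[0],[-.085]))+b-t1/" fit13.py > fit14.py; python3 fit14.py
python3 - <<'E'
from arc import *
t=snap('top','t14.png');s=robot.read_state();print(s['t'],s['tool_pos'],s['force'],s['opening'],np.abs(s['dq']).max())
marks('top',['blue_handle'],t)
E
```

```text
True [ 0.6062  0.1337  0.0794  0.8848  0.5138  0.6024 -0.1299  0.0306] sd [0.0009 0.0006 0.0049 0.009 ]
[-0.4 -0.6 -0.2  0.2  0.3 -1.3  0.4  0.3  0.4 -0.3 -0.7  0.3 -0.   0.1
  0.1  0.8 -0.5  0.3 -0.4  0.6  0.2 -1.2  0.   0.3  0.3 -1.6 -0.1  0.
  0.  -0.3  0.5  0.6 -0.1  0. ]
False [ 0.6057  0.1352  0.0792  0.8917  0.2253  0.3893  0.2286 -0.0778] sd [0.0014 0.0014 0.0054 0.02  ]
[-0.3 -0.6 -0.1  0.2  0.3 -1.3  0.5  0.3  0.3 -0.2 -0.8  0.3 -0.1  0.2
 -0.   0.9 -0.5  0.3 -0.3  0.6  0.1 -1.2 -0.   0.4  0.2 -1.5  0.2  0.4
  0.2 -0.1]
21.9 [0.50637535 0.12663374 0.18729505] [-4.96862381  0.38956079  3.39278335] 0.011051167737165213 0.0011550280199380536
top blue_handle 0.71 [ 0.7795  0.115  -0.0014]
top blue_handle 0.56 [ 0.4365 -0.1768  0.0789]
```

```bash
python3 -c "
from plant import robot
print(robot.close_job())"
```

```text
the job is handed in; nothing more can be done
None
```

The blue lid is shut, and the gripper is holding the amber lid at about 50 degrees. I handed the job in at about 22 s.

- **Blue lid:** I gripped it by its handle and lowered it slowly along its arc until it met the box at about 20 N, then let go and backed off. Afterwards the handle measured 75–77 mm above the bench (76 mm expected). The pictures show the lid flat.
- **Amber lid:** Only after that did I grip the amber handle and lift. The last reading showed the arm at rest, the fingers closed on the bar at 11 mm, a grip of 25 N and about 6 N on the wrist.
- **Angle check:** The target is 0.873 rad.
  - The arm position gave 0.868.
  - The networks' marks gave 0.863 to 0.907. I set aside one clearly false mark.
  - My fit to the lid corners gave 0.885 to 0.892. An earlier fit, just before the last 3 mm correction, read low because I had picked the wrong edge.
  - I take the angle as 0.87 to 0.88 rad, good to about one degree.
- **What disagreed:** The wrist force rose to about 27 N during the amber lift. The path no longer fitted the bar, probably because it shifted about 4 mm in the pads. I eased it off before the final adjustment.
- **Not checked:** I did not measure the plates or the other bench items again at the end. Nothing in the pictures looked out of place.

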